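# Size an unmarked conduit stub in the ring gauge and file it

## Task

The stub of steel conduit in the place of the wooden stand nearest the robot is unmarked and has to be sized: lay it on the grooved rail of the ring gauge and let go of it, then take it anew at the end away from the rings and slide it gently through the row of shrinking rings until one stops it. Draw it back out and lay it, about centred, along the bar of the sorting stand that belongs to its size: the bar nearest the robot if the third ring stopped it, the middle bar if the fourth did, the far bar if the fifth did. Leave the other two stubs and everything else on the desk where they are.

Things in the scene. Friction and masses are not known exactly. Their poses are not given: they have to be found in the camera images.
- ring_gauge: fixed ring gauge on a grey base plate 300 x 66 mm, top 14 mm above the desk. Origin on the desk below the middle of the first (largest) ring's entry face; x runs along the rail towards the smaller rings, y across, z up. The rail (x = -172 to -6 mm) and the rings are described at their points
- rail_groove (a point): bottom of the rail's V groove (30 degree flanks, 3 mm deep) 45 mm above the desk and 85 mm before the first ring: the stub's middle goes here, +-25 mm along the rail; x along the rail towards the rings. The rail is 13 mm wide; beside it fingers can go down to 25 mm above the desk. A stub in the groove has its axis 0.577 x its diameter above the groove's bottom
- ring_1 (a point): centre of the first (largest) upright steel ring's entry face; axis along x, bore 34.5 mm, wall 7 mm, 8 mm thick. The rings' entry faces are 27 mm apart; the floor of every bore is 45.3 mm above the desk, level with the groove, so a stub on the rail slides straight in
- ring_2 (a point): centre of the second upright steel ring's entry face; axis along x, bore 28 mm, wall 7 mm, 8 mm thick
- ring_3 (a point): centre of the third upright steel ring's entry face; axis along x, bore 22.5 mm, wall 7 mm, 8 mm thick
- ring_4 (a point): centre of the fourth upright steel ring's entry face; axis along x, bore 18 mm, wall 7 mm, 8 mm thick
- ring_5 (a point): centre of the fifth (smallest) upright steel ring's entry face; axis along x, bore 13.5 mm, wall 7 mm, 8 mm thick
- stub_stand: fixed wooden stand for three stubs lying along its x axis. Origin on the desk below the middle of the place nearest the robot; the others lie at y = -70 and -140 mm. Notched end blocks at 40 to 80 mm on either side, 66 mm high, leave only the middle 80 mm of a stub free; base 10 mm high. Stub axis 49 to 54.5 mm above the desk (V notch bottom at 40 mm, 30 degree flanks)
- sorting_stand: fixed stand of three grooved bars, each 13 mm wide, 100 mm long, on a grey base plate 10 mm high. Origin on the desk below the middle bar's centre; x along the bars. Bars at y = +52 (nearest the robot), 0 and -52 mm; groove as on the gauge's rail, its bottom 40 mm above the desk. A 5 mm slice of conduit on the base beyond each bar shows its size: 25, 20, 16 mm
- bar_1 (a point): bottom of the groove at the middle of the bar nearest the robot, for a stub stopped by the third ring
- bar_2 (a point): the same on the middle bar, for a stub stopped by the fourth ring
- bar_3 (a point): the same on the bar farthest from the robot, for a stub stopped by the fifth ring
- stub_a_mid (a point): one of three stubs of plain steel conduit (round tube, both ends alike), 150 mm long; this is the middle of its axis, x along the tube. The three are 25, 20 and 16 mm in outer diameter (160, 120, 90 g, +-30 %); which of them this is, is not told, and which lies in which place of the stub stand changes from start to start
- stub_b_mid (a point): one of three stubs of plain steel conduit (round tube, both ends alike), 150 mm long; this is the middle of its axis, x along the tube. The three are 25, 20 and 16 mm in outer diameter (160, 120, 90 g, +-30 %); which of them this is, is not told, and which lies in which place of the stub stand changes from start to start
- stub_c_mid (a point): one of three stubs of plain steel conduit (round tube, both ends alike), 150 mm long; this is the middle of its axis, x along the tube. The three are 25, 20 and 16 mm in outer diameter (160, 120, 90 g, +-30 %); which of them this is, is not told, and which lies in which place of the stub stand changes from start to start
- paste_tin: flat round tin, 46 mm across, 20 high, a bystander; origin under its middle
- red_case: small case 36 x 64 x 28 mm, a bystander; origin under its middle
- plug: black mains plug, 57 mm long, a bystander; origin under its middle
- gland_nut: grey gland nut, 25 mm across, 20 high, a bystander; origin under its middle

How it is judged:
By the outcome, as a careful person would: the job done as asked, in the order asked, and still so for the second after the job is handed in, with the robot touching nothing.
It also fails if it takes over 58 s, if anything falls off the work surface, if the arm or the gripper's body presses on something with over 40 N, if the wrist force passes 120 N, or if a joint passes its speed limit or range.

## Robot

A 6-joint arm with a two-finger parallel gripper is mounted at the origin on a cart in front of the work surface, level with it; the furniture and walls round the work are solid. World frame = base frame: x ahead of the robot, y to its left, z up, the work surface at z = 0. Lengths are in m, angles in rad, forces in N, time in s.
With the tool pointing down it reaches from about 0.35 to 0.775 m from the base axis. Payload 5.5 kg.
Tool frame: the origin (TCP) lies midway between the tips of the shut fingers; the grasp point (between the pads) lies grasp_offset behind it (grasp_offset is the distance from the TCP to the grasp point, in m); z points along the fingers, y is the line along which they close (so a half turn about z gives the same grasp; the last joint's range is limited). The gripper opens to 85 mm and grips with 20 to 120 N. Pads are 22 mm wide; open, the fingers measure 114 mm over their backs; the gripper's body (76 mm by 85 mm) begins 54 mm behind the grasp point. The pads swing forward as they close: fully open they stand 13 mm farther back than shut.
Start: joints at [-1.472, 0.313, 0.046, 1.304, 0, 1.431], TCP at [0.136, -0.559, 0.231] pointing down, gripper open.
Joint ranges: [-2.76, 2.76], [-0.86, 1.69], [-1.03, 1.26], [-2.2, 2.34], [-1.47, 1.5], [-3.14, 3.14]. Speed limits (rad/s): [2.57, 2.57, 3.14, 3.14, 3.14, 3.14].

## Interface

Orientations are given as a unit quaternion [w, x, y, z].
In Python, from workcell import * gives the robot as it stands.
- The arm moves only by the tool step_arm, never from a script. Its argument "deltas" is a list of rows, each a list of 7 numbers: the shift along the world's x, y, z in mm, then the turn, a rotation vector about the world's x, y, z in degrees, then the gripper's target within -1 to 1 (fully open at 1, half-way at 0, shut at -1). A call has 1 to 5 rows; each row shifts and turns the commanded pose from where the row before left it; what a row does not reach is not made up. A row lasts 1/10 s, in which the tool goes at most 50 mm and 8.59 degrees, less where a joint would pass 70% of its speed; a pose out of reach is approached as far as the arm can. A call is refused whole if a number of a shift passes 50 or a number of a turn 8.59, either way. A call with a gripper value outside its range is refused whole. The fingers move at their own pace and stop on an object; "newtons" is the grip in N (left out, the last holds). Time passes only in rows, so rows that do not move let the fingers close. It gives the time, the measured TCP pose, the force, the opening and the grip force at its end, in the units of the state.
- get_state(): the state, without advancing time (a new reading comes with each control period).
- read_camera(name): name is "side" or "top"; returns a dict with "image" (420x560x3 uint8, red, green, blue), "z_map" (420x560 float32, m along the optical axis (not along the pixel's ray), 0 where there is no reading), "K" (3x3 intrinsics, pixels), "world_from_camera" (4x4, takes a point from camera to world coordinates). Camera axes: x right, y down, z forward; pixel columns grow to the right and rows downward; lengths in m; the calibration is good to about 2 mm. A picture is of the moment at which its call begins.
- hand_in(): hands the job in; it is judged then, once.
The state is a dict: "clock": time; "joint_pos": joint angles; "qvel": joint speeds; "tau": joint torques, N m; "tcp_pos": TCP position; "orientation": TCP orientation; "wrist_force": force on the tool from outside, world axes, zero at the start; "ft_torque": the same for the moment, N m; "finger_gap": finger opening in m; "grip_force": force on a finger pad.
Only numpy, scipy, OpenCV 4.12 (cv2) and the standard library are available. Lean on these libraries where they do the work, as an engineer would, in place of code of your own. Each camera call takes 0.05 s, during which the arm holds its last target. There are 200 camera calls.

## Working session

There is one attempt and no reset: what is moved stays moved. The work goes in short steps, Python scripts to look and compute and a tool call to move; the robot and the scene stay as the last step left them, time stands still between calls to the robot, and variables do not carry over. Pictures are saved under pics/ and viewed, at most 10 in all, crops included, and the job is handed in when it is done.

Besides the shell and the picture viewer there is one more tool, called after "Emit:" as name(argument=value, ...), one argument or row to a line, values as JSON. step_arm: Moves the arm, as the interface text tells. Its arguments: {"type":"object","properties":{"deltas":{"type":"array","items":{"type":"array","items":{"type":"number"}}},"newtons":{"type":"number"}},"required":["deltas"]}

```bash
mkdir -p pics; ls
cat > s.py <<'E'
from workcell import *
import numpy as np, cv2, pickle
E
python3 - <<'E'
from s import *
s=get_state(); print({k:np.round(v,3) for k,v in s.items()})
try: print(grasp_offset)
except Exception as e: print(e)
for n in("side","top"):
    c=read_camera(n); pickle.dump(c,open(n+".pkl","wb")); cv2.imwrite(f"pics/{n}0.png",c["image"][:,:,::-1])
    print(n,c["K"],np.round(c["world_from_camera"],3))
E
```

```text
pics
{'clock': np.float64(0.0), 'joint_pos': array([-1.472,  0.314,  0.045,  1.304,  0.   ,  1.431]), 'qvel': array([ 0.   , -0.002, -0.001, -0.   ,  0.001,  0.   ]), 'tau': array([-1.0000e-03, -4.8063e+01,  2.9853e+01,  1.9000e-02, -0.0000e+00,
       -0.0000e+00]), 'tcp_pos': array([ 0.136, -0.558,  0.23 ]), 'orientation': array([-0.001,  0.993,  0.119,  0.   ]), 'wrist_force': array([ 0.025, -0.178, -0.8  ]), 'ft_torque': array([-0.012, -0.002, -0.003]), 'grip_force': np.float64(0.0), 'finger_gap': np.float64(0.085)}
0.0187
side [[546.55675092   0.         278.36329155]
 [  0.         546.55675092 215.4283801 ]
 [  0.           0.           1.        ]] [[-0.973 -0.196  0.121  0.409]
 [-0.23   0.809 -0.541  0.451]
 [ 0.008 -0.554 -0.833  1.076]
 [ 0.     0.     0.     1.   ]]
top [[452.98442955   0.         273.83750308]
 [  0.         452.98442955 213.35037686]
 [  0.           0.           1.        ]] [[ 0.028 -0.999  0.041  0.507]
 [-0.999 -0.027  0.023 -0.238]
 [-0.022 -0.041 -0.999  1.198]
 [ 0.     0.     0.     1.   ]]
```

View pics/top0.png

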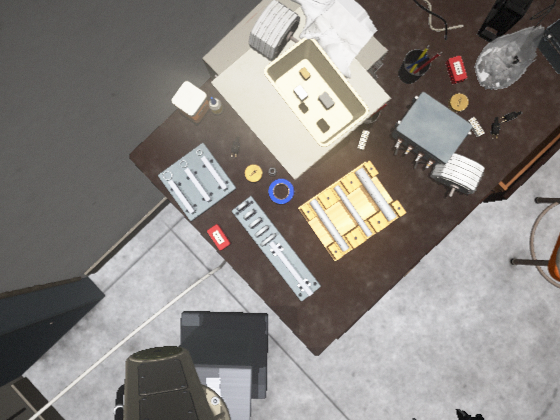

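View pics/side0.png

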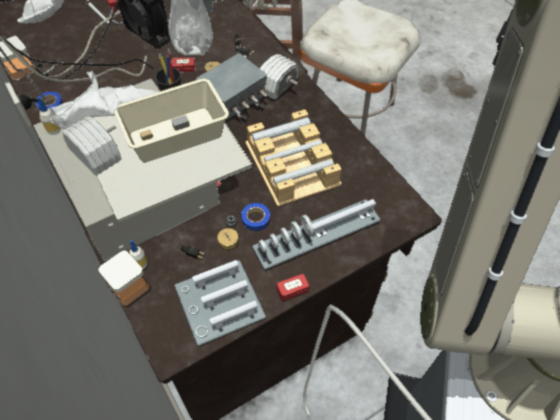

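The top view shows the gauge from (238,202), the small-ring end, to (315,293), the rail end. The stub stand is at (352,210), with its nearest stub at about (328,225). The sorting stand is at (198,182), with its slices at the upper right ends of the bars or the lower left. Next I'll measure with the depth and calibration.

```bash
cat >> s.py <<'E'
def xyz(c):
    K,T,z=c["K"],c["world_from_camera"],c["z_map"]
    v,u=np.mgrid[:z.shape[0],:z.shape[1]]
    P=np.stack([(u-K[0,2])/K[0,0]*z,(v-K[1,2])/K[1,1]*z,z],-1)@T[:3,:3].T+T[:3,3]
    P[z==0]=np.nan
    return P
def ray(c,u,v,h):
    K,T=c["K"],c["world_from_camera"]
    d=T[:3,:3]@np.array([(u-K[0,2])/K[0,0],(v-K[1,2])/K[1,1],1]);o=T[:3,3]
    return o+d*(h-o[2])/d[2]
def rect(p):
    (cx,cy),(w,h),a=cv2.minAreaRect((p[:,:2]*1000).astype(np.float32))
    if w<h: w,h,a=h,w,a+90
    return np.round([cx,cy,w,h,(a+90)%180-90],1)
E
python3 - <<'E'
from s import *
polys={"top":{"gauge":[(228,200),(246,190),(326,290),(306,304)],"stand":[(292,206),(370,155),(410,212),(335,265)],"sort":[(152,168),(205,138),(242,190),(190,222)]},
"side":{"gauge":[(250,240),(378,190),(386,222),(262,272)],"stand":[(240,128),(310,105),(345,190),(278,208)],"sort":[(170,290),(243,255),(270,320),(193,350)]}}
for n in polys:
    c=pickle.load(open(n+".pkl","rb"));P=xyz(c);hsv=cv2.cvtColor(c["image"],cv2.COLOR_RGB2HSV)
    for k,pl in polys[n].items():
        m=np.zeros(P.shape[:2],np.uint8);cv2.fillPoly(m,[np.array(pl)],1)
        z=P[...,2]
        print(n,k,"zhist",np.histogram(z[m>0],bins=np.arange(-.01,.11,.01))[0])
        if k!="stand": print("  plate",rect(P[(m>0)&(z>.007)&(z<.018)]))
        mm=((m>0)&(z>(.034))&(hsv[...,1]<(70 if k=="stand" else 256))).astype(np.uint8)
        N,L,S,C=cv2.connectedComponentsWithStats(mm)
        for i in range(1,N):
            if S[i,4]>15:
                p=P[L==i]; print("  ",C[i].round(0),S[i,4],rect(p),"mean",(p.mean(0)*1000).round(1),"z90",np.percentile(p[:,2],[10,50,90]).round(4))
    for nm,b in (("A",(150,130,260,180)),("B",(285,150,130,120))) if n=="top" else (("A",(170,185,220,165)),("B",(235,95,120,120))):
        x,y,w,h=b
        if n=="top":cv2.imwrite(f"pics/{n}{nm}.png",cv2.resize(c["image"][y:y+h,x:x+w,::-1],None,fx=3,fy=3,interpolation=cv2.INTER_CUBIC))
        else:cv2.imwrite(f"pics/{n}{nm}.png",cv2.resize(c["image"][y:y+h,x:x+w,::-1],None,fx=3.5,fy=3.5,interpolation=cv2.INTER_CUBIC))
E
```

```text
top gauge zhist [ 360  201 1727  117   11  330   45   93   83   49    0]
  plate [ 468.  -220.5  299.8   59.1   38.8]
   [242. 206.] 45 [ 571.3 -129.7   25.2    8.1  -48.7] mean [ 570.8 -129.8   58.8] z90 [0.0437 0.0626 0.0658]
   [248. 214.] 49 [ 550.6 -146.7   29.     8.   -50.4] mean [ 550.  -147.1   62.5] z90 [0.0464 0.0663 0.0697]
   [255. 222.] 55 [ 529.7 -163.5   35.5    8.   -50.6] mean [ 529.8 -164.5   66.5] z90 [0.0491 0.0704 0.0743]
   [261. 231.] 59 [ 509.  -181.    41.1    7.7  -50.7] mean [ 509.3 -181.9   72.5] z90 [0.0604 0.076  0.0799]
   [268. 239.] 61 [ 489.2 -199.    43.     8.   -50.5] mean [ 489.3 -199.4   80.9] z90 [0.0718 0.0827 0.088 ]
   [290. 268.] 338 [ 416.4 -256.7  164.9   13.1   39.4] mean [ 416.4 -256.8   46.7] z90 [0.0437 0.0467 0.0499]
top stand zhist [ 896 1231 1047   26   35  418  819 2178   60    0    0]
   [375. 194.] 595 [ 609.5 -466.2  153.8   29.8   37.1] mean [ 608.7 -463.6   64. ] z90 [0.0593 0.0648 0.0686]
   [353. 211.] 371 [ 566.6 -410.3  152.6   17.9   36.4] mean [ 565.6 -409.7   55.4] z90 [0.0516 0.0559 0.059 ]
   [329. 225.] 459 [ 528.8
[... 1303 characters left out ...]
] mean [ 610.  -460.9   61.5] z90 [0.0534 0.0628 0.0671]
   [293. 150.] 359 [ 568.7 -411.2  152.6   39.8   33. ] mean [ 567.2 -407.4   53.3] z90 [0.0476 0.0538 0.0578]
   [303. 171.] 498 [ 531.6 -357.   156.3   36.4   35.8] mean [ 529.8 -347.8   56.6] z90 [0.0494 0.058  0.0614]
side sort zhist [ 877 2310 1235  184  504  501    0    0    0    0    0]
  plate [636.6  -1.  152.  148.5  37.8]
   [217. 271.] 266 [657.9 -52.1 100.   16.6  38.3] mean [655.1 -53.2  40.2] z90 [0.0365 0.0403 0.0434]
   [224. 291.] 307 [626.6 -10.9  99.3  14.6  36.9] mean [626.9 -10.   40.3] z90 [0.0369 0.0405 0.0434]
   [233. 312.] 321 [594.7  29.8  99.7  14.8  38.7] mean [594.6  30.4  40.1] z90 [0.0366 0.0402 0.0433]
```

View pics/topA.png

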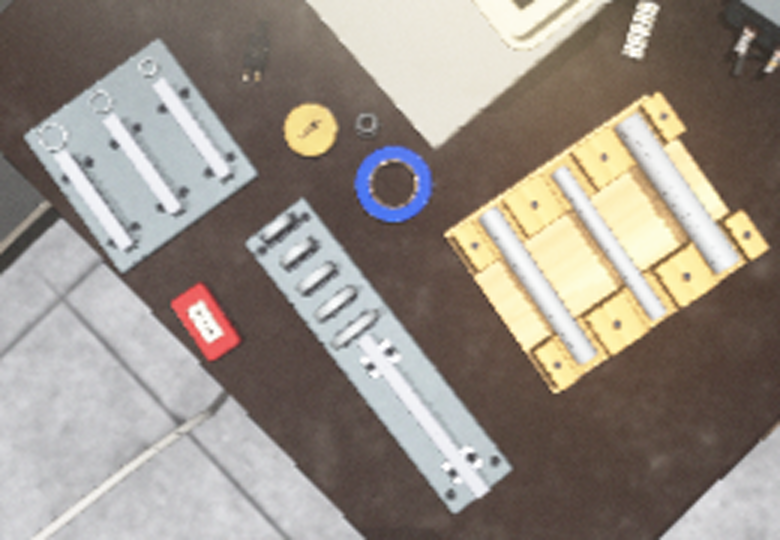

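View pics/sideA.png

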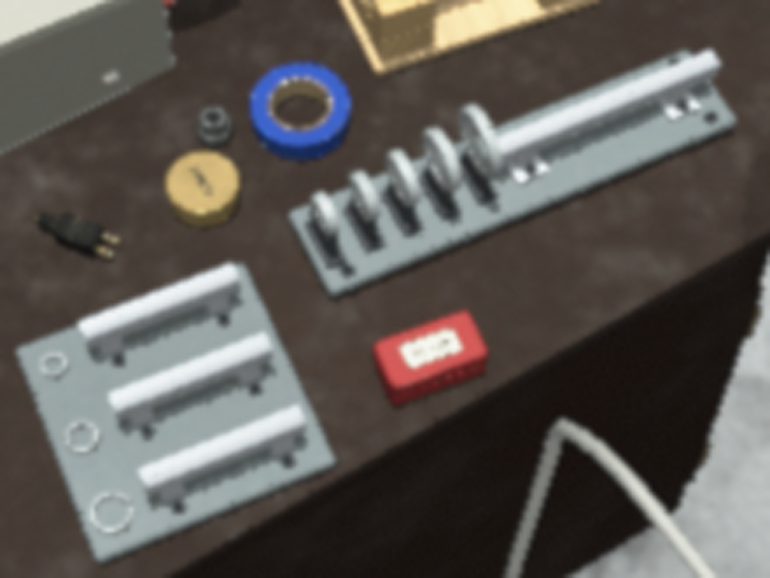

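The nearest stub looks like the 20 mm one (top at about 61 mm), with its middle at (529.5, -350) and a 36° heading. The rail groove point is at about (420.5, -253.5) with a 39.5° heading. The bars are at (593,30), (625,-11) and (657,-52) with a 37.5° heading. These agree with the given plate, bar and ring sizes, so I'll move.

Emit:
step_arm(
  deltas=[
    [44, 23, -8, 0, 0, 2.5, 0.15],
    [44, 23, -8, 0, 0, 2.5, 0.15],
    [44, 23, -8, 0, 0, 2.5, 0.15],
    [44, 23, -8, 0, 0, 2.5, 0.15],
    [44, 23, -8, 0, 0, 2.5, 0.15],
  ],
  newtons=30,
)

```text
clock: 0.6
tcp_pos: [0.356, -0.4431, 0.1909]
orientation: [-0.0, 0.974, 0.227, -0.0]
wrist_force: [0.2, -1.0, 0.3]
finger_gap: 0.0489
grip_force: 0.0
```

Emit:
step_arm(
  deltas=[
    [44, 23, -12, 0, 0, 2.5, 0.15],
    [44, 23, -12, 0, 0, 2.5, 0.15],
    [44, 23, -12, 0, 0, 2.5, 0.15],
    [41, 23, -12, 0, 0, 2.4, 0.15],
    [0, 0, 0, 0, 0, 0, 0.15],
  ],
)

```text
clock: 1.1
tcp_pos: [0.5283, -0.3494, 0.1414]
orientation: [-0.002, 0.95, 0.313, -0.0]
wrist_force: [-0.4, -0.4, -0.3]
finger_gap: 0.0492
grip_force: 0.0
```

Emit:
step_arm(
  deltas=[
    [0, 0, 0, 0, 0, 0, 0.15],
    [0, 0, 0, 0, 0, 0, 0.15],
  ],
)

```text
clock: 1.3
tcp_pos: [0.5242, -0.3543, 0.1443]
orientation: [-0.0, 0.951, 0.309, -0.0]
wrist_force: [-0.7, -0.3, 0.6]
finger_gap: 0.049
grip_force: 0.0
```

Emit:
step_arm(
  deltas=[
    [5, 4, -40, 0, 0, 0, 0.15],
    [0, 0, 0, 0, 0, 0, 0.15],
    [0, 0, 0, 0, 0, 0, 0.15],
  ],
)

```text
clock: 1.6
tcp_pos: [0.5281, -0.3503, 0.1043]
orientation: [-0.001, 0.951, 0.309, -0.001]
wrist_force: [-0.2, -0.0, 0.6]
finger_gap: 0.049
grip_force: 0.0
```

Run:
```python
from s import *
s=get_state(); print({k:np.round(v,4) for k,v in s.items()})
c=read_camera("side"); I=c["image"][70:280,170:450,::-1]
cv2.imwrite("pics/side1.png",cv2.resize(I,None,fx=2.8,fy=2.8,interpolation=cv2.INTER_CUBIC))
```

```text
{'clock': np.float64(1.6), 'joint_pos': array([-7.1200e-01,  4.8810e-01, -8.3000e-03,  1.0767e+00, -3.0000e-04,
        1.8018e+00]), 'qvel': array([ 0.0027, -0.0215,  0.0413,  0.0014,  0.    ,  0.0023]), 'tau': array([ 2.34200e-01, -5.42049e+01,  2.69783e+01, -6.31000e-02,
        1.63000e-02,  4.50000e-03]), 'tcp_pos': array([ 0.5281, -0.3503,  0.1043]), 'orientation': array([-9.000e-04,  9.511e-01,  3.087e-01, -7.000e-04]), 'wrist_force': array([-0.1957, -0.0026,  0.5781]), 'ft_torque': array([-0.0401,  0.0449, -0.0287]), 'grip_force': np.float64(0.0), 'finger_gap': np.float64(0.049)}
```

View pics/side1.png

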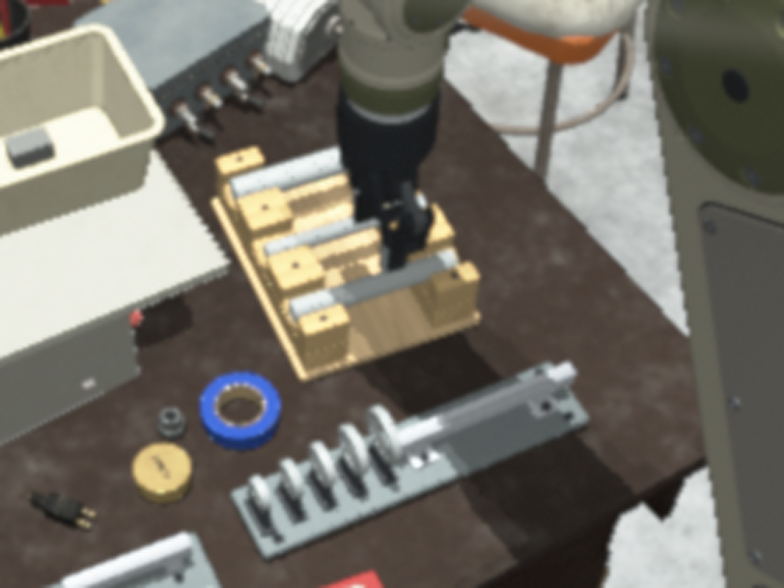

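The gripper is above the nearest stub, with its fingers at about (395,235) across the tube, and the notch blocks are clear on both sides. I'll descend and grip.

Emit:
step_arm(
  deltas=[
    [1, 0, -30, 0, 0, 0, 0.15],
    [0, 0, -30, 0, 0, 0, 0.15],
    [0, 0, -11, 0, 0, 0, 0.15],
    [0, 0, 0, 0, 0, 0, 0.15],
    [0, 0, 0, 0, 0, 0, -0.3],
  ],
)

```text
clock: 2.15
tcp_pos: [0.5315, -0.3508, 0.035]
orientation: [0.001, 0.951, 0.309, 0.001]
wrist_force: [-0.0, -0.3, 0.4]
finger_gap: 0.036
grip_force: 0.0
```

Emit:
step_arm(
  deltas=[
    [0, 0, 0, 0, 0, 0, -1],
    [0, 0, 0, 0, 0, 0, -1],
    [0, 0, 0, 0, 0, 0, -1],
    [0, 0, 0, 0, 0, 0, -1],
    [0, 0, 0, 0, 0, 0, -1],
  ],
)

```text
clock: 2.65
tcp_pos: [0.5305, -0.3489, 0.0354]
orientation: [-0.0, 0.951, 0.31, 0.0]
wrist_force: [-3.9, 4.7, 6.7]
finger_gap: 0.0188
grip_force: 29.6
```

Emit:
step_arm(
  deltas=[
    [0, 0, 15, 0, 0, 0, -1],
    [0, 0, 35, 0, 0, 0, -1],
    [0, 0, 35, 0, 0, 0, -1],
    [-22, 19, 0, 0, 0, 0.7, -1],
    [-22, 19, 0, 0, 0, 0.7, -1],
  ],
)

```text
clock: 3.15
tcp_pos: [0.4884, -0.3132, 0.1215]
orientation: [0.003, 0.947, 0.321, 0.002]
wrist_force: [0.2, 0.6, -1.5]
finger_gap: 0.019
grip_force: 29.7
```

Emit:
step_arm(
  deltas=[
    [-22, 19, 0, 0, 0, 0.7, -1],
    [-22, 19, 0, 0, 0, 0.7, -1],
    [-22, 19, 0, 0, 0, 0.7, -1],
    [0, 0, -20, 0, 0, 0, -1],
    [0, 0, 0, 0, 0, 0, -1],
  ],
)

```text
clock: 3.65
tcp_pos: [0.42, -0.2539, 0.0982]
orientation: [-0.0, 0.941, 0.339, -0.0]
wrist_force: [-0.2, -0.4, -1.2]
finger_gap: 0.0188
grip_force: 29.7
```

Emit:
step_arm(
  deltas=[
    [0, 0, 0, 0, 0, 0, -1],
    [0, 0, 0, 0, 0, 0, -1],
    [0, 0, 0, 0, 0, 0, -1],
  ],
)

```text
clock: 3.95
tcp_pos: [0.4218, -0.2557, 0.0992]
orientation: [0.001, 0.941, 0.339, 0.0]
wrist_force: [0.3, 0.7, -1.3]
finger_gap: 0.0189
grip_force: 29.7
```

Run:
```python
from s import *
s=get_state(); print({k:np.round(s[k],4) for k in("clock","tcp_pos","orientation","wrist_force","finger_gap","joint_pos")})
c=read_camera("side"); pickle.dump(c,open("side2.pkl","wb")); I=c["image"][130:300,230:450,::-1]
cv2.imwrite("pics/side2.png",cv2.resize(I,None,fx=3.5,fy=3.5,interpolation=cv2.INTER_CUBIC))
```

```text
{'clock': np.float64(3.95), 'tcp_pos': array([ 0.4218, -0.2557,  0.0992]), 'orientation': array([8.000e-04, 9.409e-01, 3.385e-01, 4.000e-04]), 'wrist_force': array([ 0.2996,  0.7346, -1.2987]), 'finger_gap': np.float64(0.0189), 'joint_pos': array([-0.7078,  0.239 , -0.3931,  0.9369, -0.    ,  1.7431])}
```

View pics/side2.png

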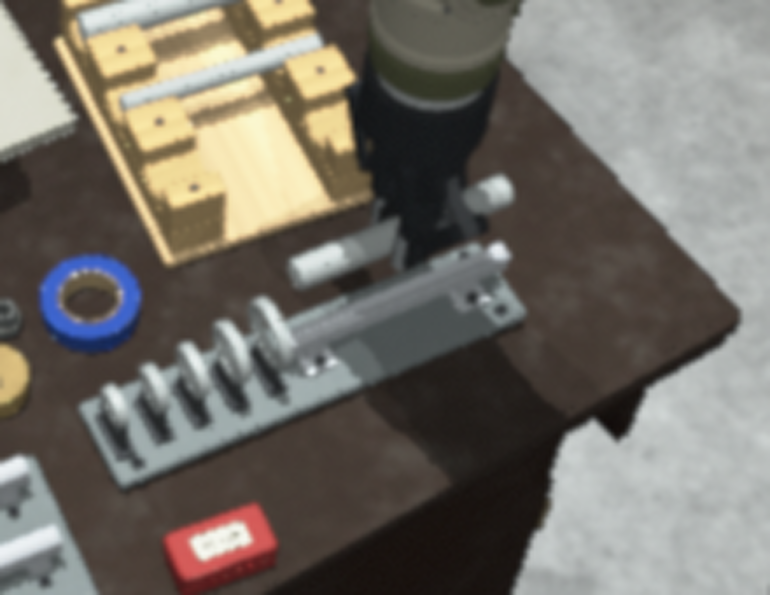

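The stub is held level above the rail, with its left end at crop (295,265) and its right end at (500,190). I'll compare its axis with the rail in the same views.

Run:
```python
from s import *
t=get_state()["tcp_pos"]*1000
a=np.radians(39.5);ux=np.array([np.cos(a),np.sin(a)]);uy=np.array([-ux[1],ux[0]])
for n,r0 in(("side",pickle.load(open("side.pkl","rb"))),("top",pickle.load(open("top.pkl","rb")))):
    c=pickle.load(open("side2.pkl","rb")) if n=="side" else read_camera(n)
    P=xyz(c)*1000; P0=xyz(r0)*1000
    hsv=cv2.cvtColor(c["image"],cv2.COLOR_RGB2HSV)
    d=P[...,:2]-t[:2]; X=d@ux;Y=d@uy
    m=(abs(Y)<16)&(abs(X)<85)&(abs(X)>24)&(P[...,2]>97)&(P[...,2]<130)&(hsv[...,2]>90)
    L=[]
    for sgn in(-1,1):
        mm=m&(X*sgn>0); v,u=np.nonzero(mm)
        if len(u)<20: print(n,sgn,len(u));continue
        uv=np.array(cv2.minAreaRect(np.c_[u,v].astype(np.float32))[0])
        q=ray(c,*uv,.1155)[:2]*1000; dd=q-[420.5,-253.5]
        print(n,sgn,len(u),"pt",q.round(1),"rel tcp",((q-t[:2])@ux).round(1),((q-t[:2])@uy).round(1),"z90",np.percentile(P[mm][:,2],95).round(1))
    # rail, same camera, first pics, by silhouette of top edge surface z~45
    d=P0[...,:2]-[420.5,-253.5];X=d@ux;Y=d@uy
    m=(abs(Y)<14)&(abs(X)<60)&(P0[...,2]>(40 if n=="side" else 40))&(P0[...,2]<54)
    for sgn in(-1,1):
        mm=m&(X*sgn>20);v,u=np.nonzero(mm);uv=np.array([u.mean(),v.mean()])
        q=ray(r0,*uv,.0465)[:2]*1000
        print(n,"rail",q.round(1),"rel tcp",((q-t[:2])@ux).round(1),((q-t[:2])@uy).round(1))
```

```text
side -1 106 pt [ 373.6 -296.9] rel tcp -63.4 -1.3 z90 126.7
side 1 211 pt [ 460.7 -224.7] rel tcp 49.7 -1.1 z90 125.8
side rail [ 390.2 -277.8] rel tcp -38.4 2.7
side rail [ 451.8 -227.7] rel tcp 40.9 2.3
top -1 0
top 1 124 pt [ 463.7 -220.7] rel tcp 54.6 0.1 z90 126.9
top rail [ 389.3 -279. ] rel tcp -39.9 2.4
top rail [ 451.4 -227.9] rel tcp 40.5 2.4
```

Emit:
step_arm(
  deltas=[
    [-1.7, 2.1, -25, 0, 0, 0, -1],
    [0, 0, -25, 0, 0, 0, -1],
    [0, 0, -3, 0, 0, 0, -1],
    [0, 0, 0, 0, 0, 0, -1],
    [0, 0, 0, 0, 0, 0, -1],
  ],
)

```text
clock: 4.55
tcp_pos: [0.4199, -0.2533, 0.0463]
orientation: [0.001, 0.941, 0.339, 0.0]
wrist_force: [0.2, -0.2, -0.7]
finger_gap: 0.0189
grip_force: 29.7
```

Emit:
step_arm(
  deltas=[
    [0, 0, -2, 0, 0, 0, -1],
    [0, 0, -1.5, 0, 0, 0, -1],
    [0, 0, 0, 0, 0, 0, -1],
  ],
)

```text
clock: 4.85
tcp_pos: [0.4194, -0.2529, 0.0421]
orientation: [0.0, 0.941, 0.339, 0.0]
wrist_force: [-0.3, 0.9, -1.6]
finger_gap: 0.0189
grip_force: 29.7
```

Emit:
step_arm(
  deltas=[
    [0, 0, -1.5, 0, 0, 0, -1],
    [0, 0, 0, 0, 0, 0, -1],
    [0, 0, 0, 0, 0, 0, -1],
  ],
)

```text
clock: 5.15
tcp_pos: [0.4197, -0.2531, 0.0408]
orientation: [0.001, 0.941, 0.339, 0.0]
wrist_force: [-1.0, -0.3, 3.8]
finger_gap: 0.0188
grip_force: 30.1
```

Emit:
step_arm(
  deltas=[
    [0, 0, -1, 0, 0, 0, -1],
    [0, 0, 0, 0, 0, 0, -1],
  ],
)

```text
clock: 5.35
tcp_pos: [0.4201, -0.2535, 0.0405]
orientation: [0.001, 0.941, 0.339, 0.001]
wrist_force: [-0.4, -0.3, 8.1]
finger_gap: 0.0187
grip_force: 30.6
```

Emit:
step_arm(
  deltas=[
    [0, 0, 0, 0, 0, 0, -0.4],
    [0, 0, 0, 0, 0, 0, 0.1],
    [0, 0, 0, 0, 0, 0, 0.1],
    [0, 0, 0, 0, 0, 0, 0.1],
    [0, 0, 0, 0, 0, 0, 0.1],
  ],
)

```text
clock: 5.85
tcp_pos: [0.4191, -0.2526, 0.0391]
orientation: [-0.0, 0.941, 0.339, -0.0]
wrist_force: [0.6, -0.2, -0.1]
finger_gap: 0.0471
grip_force: 0.0
```

Emit:
step_arm(
  deltas=[
    [0, 0, 40, 0, 0, 0, 0.1],
    [-24, -20, 30, 0, 0, 0, 0.1],
    [-24, -20, 0, 0, 0, 0, 0.1],
    [0, 0, 0, 0, 0, 0, 0.1],
    [0, 0, 0, 0, 0, 0, 0.1],
  ],
)

```text
clock: 6.35
tcp_pos: [0.3709, -0.2929, 0.1092]
orientation: [-0.0, 0.941, 0.338, 0.0]
wrist_force: [0.3, -0.6, 0.2]
finger_gap: 0.0466
grip_force: 0.0
```

Run:
```python
from s import *
s=get_state(); print({k:np.round(s[k],4) for k in("clock","tcp_pos","orientation","wrist_force","finger_gap")})
t=s["tcp_pos"]*1000
c=read_camera("side"); I=c["image"][150:300,230:410,::-1]
cv2.imwrite("pics/side3.png",cv2.resize(I,None,fx=3.5,fy=3.5,interpolation=cv2.INTER_CUBIC))
```

```text
{'clock': np.float64(6.35), 'tcp_pos': array([ 0.3709, -0.2929,  0.1092]), 'orientation': array([-1.000e-04,  9.412e-01,  3.378e-01,  2.000e-04]), 'wrist_force': array([ 0.2705, -0.6142,  0.1525]), 'finger_gap': np.float64(0.0466)}
```

View pics/side3.png

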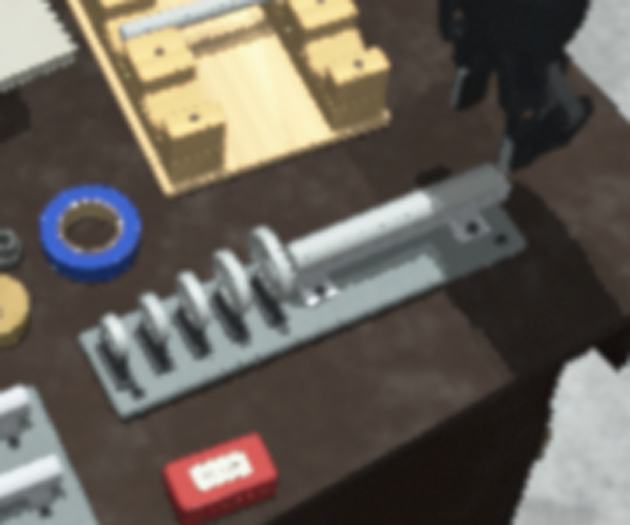

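The stub lies in the groove just short of ring 1, from crop (293,255) to (505,185). I'll take it anew at the far end.

Emit:
step_arm(
  deltas=[
    [0, 0, -30, 0, 0, 0, 0.1],
    [0, 0, -30, 0, 0, 0, 0.1],
    [0, 0, -9, 0, 0, 0, 0.1],
    [0, 0, 0, 0, 0, 0, 0.1],
    [0, 0, 0, 0, 0, 0, -0.3],
  ],
  newtons=20,
)

```text
clock: 6.9
tcp_pos: [0.3718, -0.2926, 0.0408]
orientation: [0.0, 0.941, 0.339, 0.0]
wrist_force: [-0.0, -0.4, 1.0]
finger_gap: 0.0336
grip_force: 0.0
```

Emit:
step_arm(
  deltas=[
    [0, 0, 0, 0, 0, 0, -0.6],
    [0, 0, 0, 0, 0, 0, -1],
    [0, 0, 0, 0, 0, 0, -1],
    [0, 0, 0, 0, 0, 0, -1],
    [0, 0, 0, 0, 0, 0, -1],
  ],
)

```text
clock: 7.4
tcp_pos: [0.372, -0.2932, 0.0415]
orientation: [0.001, 0.941, 0.339, 0.001]
wrist_force: [0.3, 2.4, 6.2]
finger_gap: 0.0192
grip_force: 21.1
```

Emit:
step_arm(
  deltas=[
    [3.1, 2.5, 0.5, 0, 0, 0, -1],
    [3.1, 2.5, 0, 0, 0, 0, -1],
    [3.1, 2.5, 0, 0, 0, 0, -1],
    [3.1, 2.5, 0, 0, 0, 0, -1],
    [3.1, 2.5, 0, 0, 0, 0, -1],
  ],
)

```text
clock: 7.9
tcp_pos: [0.3865, -0.2812, 0.0415]
orientation: [0.001, 0.941, 0.338, -0.001]
wrist_force: [-5.7, -2.3, 6.4]
finger_gap: 0.019
grip_force: 21.1
```

Emit:
step_arm(
  deltas=[
    [3.1, 2.5, 0, 0, 0, 0, -1],
    [3.1, 2.5, 0, 0, 0, 0, -1],
    [3.1, 2.5, 0, 0, 0, 0, -1],
    [3.1, 2.5, 0, 0, 0, 0, -1],
  ],
)

```text
clock: 8.3
tcp_pos: [0.3988, -0.2712, 0.0415]
orientation: [0.001, 0.941, 0.338, -0.001]
wrist_force: [-6.0, -4.1, 6.7]
finger_gap: 0.019
grip_force: 21.1
```

Emit:
step_arm(
  deltas=[
    [3.1, 2.6, 0.6, 0, 0, 0, -1],
    [3.1, 2.5, 0, 0, 0, 0, -1],
    [3.1, 2.6, 0, 0, 0, 0, -1],
  ],
)

```text
clock: 8.6
tcp_pos: [0.409, -0.2628, 0.0416]
orientation: [0.001, 0.941, 0.339, 0.0]
wrist_force: [-1.7, -2.7, 2.1]
finger_gap: 0.019
grip_force: 20.7
```

Emit:
step_arm(
  deltas=[
    [3.1, 2.5, 0, 0, 0, 0, -1],
    [3.1, 2.6, 0, 0, 0, 0, -1],
    [3.1, 2.5, 0, 0, 0, 0, -1],
  ],
)

```text
clock: 8.9
tcp_pos: [0.4183, -0.2551, 0.0416]
orientation: [0.0, 0.941, 0.339, 0.0]
wrist_force: [-0.7, -2.9, 2.5]
finger_gap: 0.0195
grip_force: 20.7
```

Emit:
step_arm(
  deltas=[
    [2.3, 1.9, 0, 0, 0, 0, -1],
    [2.3, 1.9, 0, 0, 0, 0, -1],
    [2.3, 1.9, 0, 0, 0, 0, -1],
  ],
)

```text
clock: 9.2
tcp_pos: [0.425, -0.2494, 0.0416]
orientation: [0.0, 0.941, 0.339, 0.0]
wrist_force: [-2.0, -4.3, 4.5]
finger_gap: 0.0194
grip_force: 20.8
```

Emit:
step_arm(
  deltas=[
    [2.3, 1.9, 0, 0, 0, 0, -1],
    [2.3, 1.9, 0, 0, 0, 0, -1],
    [2.3, 1.9, 0, 0, 0, 0, -1],
  ],
)

```text
clock: 9.5
tcp_pos: [0.4319, -0.2438, 0.0416]
orientation: [0.0, 0.941, 0.338, 0.0]
wrist_force: [-0.4, -4.7, 4.5]
finger_gap: 0.0189
grip_force: 20.9
```

Emit:
step_arm(
  deltas=[
    [2.6, 1.5, 0, 0, 0, 0, -1],
    [2.3, 1.9, 0, 0, 0, 0, -1],
  ],
)

```text
clock: 9.7
tcp_pos: [0.4366, -0.2402, 0.0415]
orientation: [0.0, 0.941, 0.339, -0.0]
wrist_force: [-2.5, -5.1, 5.1]
finger_gap: 0.0195
grip_force: 21.0
```

Emit:
step_arm(
  deltas=[
    [1.6, 1.3, 0, 0, 0, 0, -1],
    [1.6, 1.3, 0, 0, 0, 0, -1],
  ],
)

```text
clock: 9.9
tcp_pos: [0.4397, -0.2376, 0.0415]
orientation: [0.0, 0.941, 0.339, -0.0]
wrist_force: [-1.3, -5.2, 5.3]
finger_gap: 0.0196
grip_force: 21.0
```

Emit:
step_arm(
  deltas=[
    [1.2, 1, 0, 0, 0, 0, -1],
    [1.2, 1, 0, 0, 0, 0, -1],
  ],
)

```text
clock: 10.1
tcp_pos: [0.4421, -0.2356, 0.0415]
orientation: [0.0, 0.941, 0.339, -0.0]
wrist_force: [-2.4, -4.2, 4.7]
finger_gap: 0.0191
grip_force: 21.0
```

Emit:
step_arm(
  deltas=[
    [0.8, 0.6, 0, 0, 0, 0, -1],
    [0.8, 0.6, 0, 0, 0, 0, -1],
  ],
)

```text
clock: 10.3
tcp_pos: [0.4435, -0.2345, 0.0415]
orientation: [0.0, 0.941, 0.338, -0.0]
wrist_force: [-4.2, -6.4, 4.9]
finger_gap: 0.0191
grip_force: 21.0
```

Emit:
step_arm(
  deltas=[
    [0.8, 0.6, 0, 0, 0, 0, -1],
    [0.8, 0.6, 0, 0, 0, 0, -1],
  ],
)

```text
clock: 10.5
tcp_pos: [0.4436, -0.2344, 0.0415]
orientation: [0.001, 0.941, 0.338, -0.003]
wrist_force: [-10.3, -11.9, 7.3]
finger_gap: 0.0194
grip_force: 21.2
```

Run:
```python
from s import *
c=read_camera("side"); I=c["image"][200:280,240:350,::-1]
cv2.imwrite("pics/side4.png",cv2.resize(I,None,fx=7,fy=7,interpolation=cv2.INTER_CUBIC))
```

```text
(no output)
```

View pics/side4.png

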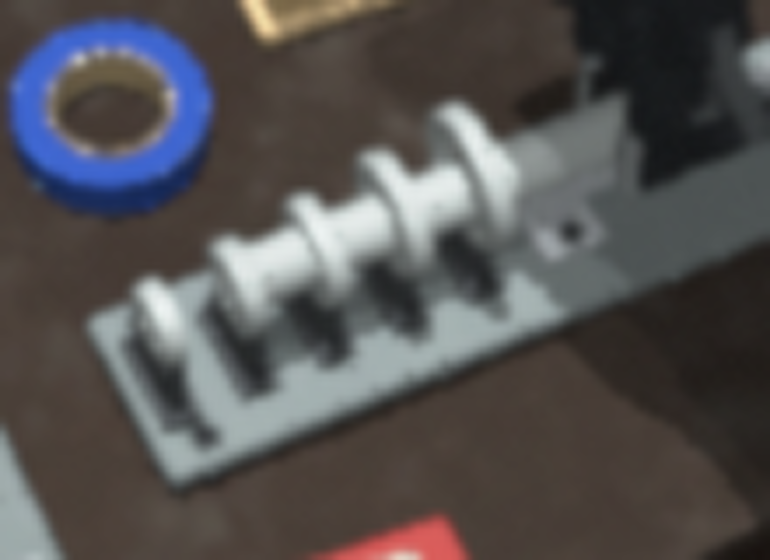

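The stub passes through rings 1 to 3 and its end is against ring 4 at about (235,270). It stopped with about 15 N, so it belongs on the middle bar. I'll draw it back.

Emit:
step_arm(
  deltas=[
    [-3, -2.4, 0, 0, 0, 0, -1],
    [-5, -4.2, 0, 0, 0, 0, -1],
    [-6, -5, 0, 0, 0, 0, -1],
    [-6, -5, 0, 0, 0, 0, -1],
    [-6, -5, 0, 0, 0, 0, -1],
  ],
)

```text
clock: 11.05
tcp_pos: [0.4191, -0.2546, 0.0415]
orientation: [-0.0, 0.941, 0.339, 0.001]
wrist_force: [3.6, 1.4, 5.2]
finger_gap: 0.0191
grip_force: 21.0
```

Emit:
step_arm(
  deltas=[
    [-6, -5, 0, 0, 0, 0, -1],
    [-6, -5, 0, 0, 0, 0, -1],
    [-6, -5, 0, 0, 0, 0, -1],
    [-6, -5, 0, 0, 0, 0, -1],
    [-6, -5, 0, 0, 0, 0, -1],
  ],
)

```text
clock: 11.55
tcp_pos: [0.3888, -0.2793, 0.0415]
orientation: [-0.001, 0.941, 0.339, 0.001]
wrist_force: [4.6, 3.5, 6.8]
finger_gap: 0.0191
grip_force: 21.0
```

Emit:
step_arm(
  deltas=[
    [-6, -5, 0, 0, 0, 0, -1],
    [-6, -5, 0, 0, 0, 0, -1],
    [-5, -4, 0, 0, 0, 0, -1],
    [0, 0, 0, 0, 0, 0, -1],
    [0, 0, 0, 0, 0, 0, -1],
  ],
)

```text
clock: 12.05
tcp_pos: [0.3712, -0.2937, 0.0414]
orientation: [-0.0, 0.941, 0.338, -0.0]
wrist_force: [1.6, -0.1, 6.2]
finger_gap: 0.0192
grip_force: 21.1
```

Emit:
step_arm(
  deltas=[
    [0, 0, 0, 0, 0, 0, -0.4],
    [0, 0, 0, 0, 0, 0, 0.1],
    [0, 0, 0, 0, 0, 0, 0.1],
    [0, 0, 0, 0, 0, 0, 0.1],
    [0, 0, 40, 0, 0, 0, 0.1],
  ],
)

```text
clock: 12.55
tcp_pos: [0.3691, -0.2906, 0.0774]
orientation: [-0.005, 0.941, 0.338, -0.002]
wrist_force: [0.2, 0.1, 0.4]
finger_gap: 0.0471
grip_force: 0.0
```

Emit:
step_arm(
  deltas=[
    [24, 19.7, 15, 0, 0, 0, 0.1],
    [24, 19.7, 0, 0, 0, 0, 0.1],
    [0, 0, -27, 0, 0, 0, 0.1],
    [0, 0, -28, 0, 0, 0, 0.1],
    [0, 0, 0, 0, 0, 0, 0.1],
  ],
)

```text
clock: 13.05
tcp_pos: [0.4179, -0.252, 0.0383]
orientation: [-0.003, 0.941, 0.339, -0.002]
wrist_force: [-1.3, 1.8, -0.1]
finger_gap: 0.0471
grip_force: 0.0
```

Emit:
step_arm(
  deltas=[
    [0, 0, 0, 0, 0, 0, 0.1],
  ],
)

```text
clock: 13.15
tcp_pos: [0.4196, -0.2538, 0.0412]
orientation: [-0.001, 0.941, 0.339, -0.001]
wrist_force: [0.2, -1.1, -0.3]
finger_gap: 0.047
grip_force: 0.0
```

Emit:
step_arm(
  deltas=[
    [0, 0, 0, 0, 0, 0, -0.3],
    [0, 0, 0, 0, 0, 0, -0.6],
    [0, 0, 0, 0, 0, 0, -1],
    [0, 0, 0, 0, 0, 0, -1],
    [0, 0, 0, 0, 0, 0, -1],
  ],
  newtons=30,
)

```text
clock: 13.65
tcp_pos: [0.4199, -0.254, 0.0427]
orientation: [-0.0, 0.941, 0.338, 0.0]
wrist_force: [-2.4, 2.9, 5.5]
finger_gap: 0.0189
grip_force: 29.5
```

Emit:
step_arm(
  deltas=[
    [0, 0, 8, 0, 0, 0, -1],
    [0, 0, 32, 0, 0, 0, -1],
    [0, 0, 45, 0, 0, 0, -1],
    [0, 0, 25, 0, 0, 0, -1],
    [0, 0, 0, 0, 0, 0, -1],
  ],
)

```text
clock: 14.15
tcp_pos: [0.4228, -0.2568, 0.1567]
orientation: [0.004, 0.941, 0.338, 0.002]
wrist_force: [-0.6, -0.8, -0.9]
finger_gap: 0.0192
grip_force: 29.6
```

Emit:
step_arm(
  deltas=[
    [25.6, 30.3, 0, 0, 0, -0.25, -1],
    [25.6, 30.3, 0, 0, 0, -0.25, -1],
    [25.6, 30.3, 0, 0, 0, -0.25, -1],
    [25.6, 30.3, 0, 0, 0, -0.25, -1],
    [25.6, 30.3, 0, 0, 0, -0.25, -1],
  ],
)

```text
clock: 14.65
tcp_pos: [0.5488, -0.1016, 0.151]
orientation: [0.0, 0.945, 0.328, -0.0]
wrist_force: [0.5, 0.3, -0.6]
finger_gap: 0.0192
grip_force: 29.6
```

Emit:
step_arm(
  deltas=[
    [25.6, 30.3, -10, 0, 0, -0.25, -1],
    [25.6, 30.3, -15, 0, 0, -0.25, -1],
    [25.6, 30.3, -25, 0, 0, -0.25, -1],
    [0, 0, 0, 0, 0, 0, -1],
    [0, 0, 0, 0, 0, 0, -1],
  ],
)

```text
clock: 15.15
tcp_pos: [0.6241, -0.011, 0.0995]
orientation: [-0.001, 0.946, 0.323, -0.002]
wrist_force: [-0.6, 0.4, -1.2]
finger_gap: 0.0189
grip_force: 29.6
```

Emit:
step_arm(
  deltas=[
    [0, 0, 0, 0, 0, 0, -1],
    [0, 0, 0, 0, 0, 0, -1],
  ],
)

```text
clock: 15.35
tcp_pos: [0.625, -0.0131, 0.1024]
orientation: [0.0, 0.947, 0.321, 0.001]
wrist_force: [0.6, 0.1, 0.5]
finger_gap: 0.0187
grip_force: 29.6
```

Run:
```python
from s import *
s=get_state();t=s["tcp_pos"]*1000; print({k:np.round(s[k],4) for k in("clock","tcp_pos","orientation","wrist_force","finger_gap")})
a=np.radians(37.5);ux=np.array([np.cos(a),np.sin(a)]);uy=np.array([-ux[1],ux[0]])
ax=t[2]+16
for n in("side","top"):
    c=read_camera(n);r0=pickle.load(open(n+".pkl","rb"))
    P=xyz(c)*1000;P0=xyz(r0)*1000;hsv=cv2.cvtColor(c["image"],cv2.COLOR_RGB2HSV)
    d=P[...,:2]-t[:2];X=d@ux;Y=d@uy
    m=(abs(Y)<18)&(abs(X)<90)&(abs(X)>24)&(P[...,2]>ax-16)&(P[...,2]<ax+16)&(hsv[...,2]>90)
    for sgn in(-1,1):
        mm=m&(X*sgn>0);v,u=np.nonzero(mm)
        if len(u)<20: print(n,sgn,len(u));continue
        q=ray(c,*cv2.minAreaRect(np.c_[u,v].astype(np.float32))[0],ax/1000)[:2]*1000
        print(n,sgn,len(u),"rel tcp",((q-t[:2])@ux).round(1),((q-t[:2])@uy).round(1),"X range",np.percentile(X[mm],[1,99]).round(1))
    d=P0[...,:2]-[624.8,-11.2];X=d@ux;Y=d@uy
    m=(abs(Y)<14)&(abs(X)<60)&(P0[...,2]>37)&(P0[...,2]<48)
    for sgn in(-1,1):
        mm=m&(X*sgn>15);v,u=np.nonzero(mm);q=ray(r0,u.mean(),v.mean(),.0415)[:2]*1000
        print(n,"bar rel tcp",((q-t[:2])@ux).round(1),((q-t[:2])@uy).round(1))
    if n=="side":
        I=c["image"][170:360,160:320,::-1];cv2.imwrite("pics/side5.png",cv2.resize(I,None,fx=3,fy=3,interpolation=cv2.INTER_CUBIC))
```

```text
{'clock': np.float64(15.35), 'tcp_pos': array([ 0.625 , -0.0131,  0.1024]), 'orientation': array([4.000e-04, 9.469e-01, 3.214e-01, 5.000e-04]), 'wrist_force': array([0.5741, 0.1384, 0.4639]), 'finger_gap': np.float64(0.0187)}
side -1 246 rel tcp -50.8 0.5 X range [-75.3 -24.6]
side 1 268 rel tcp 48.9 0.0 X range [24.3 73.4]
side bar rel tcp -30.6 1.1
side bar rel tcp 34.6 1.4
top -1 188 rel tcp -51.2 0.2 X range [-77.9 -25.2]
top 1 0
top bar rel tcp -32.3 2.6
top bar rel tcp 33.1 2.5
```

View pics/side5.png

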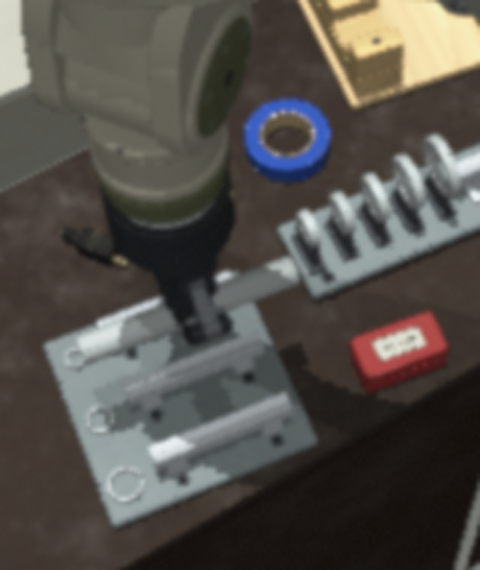

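The stub is parallel above the middle bar (bar at about (195,365)). It needs 1.6 mm across and about 2 mm along, then I'll lower it.

Emit:
step_arm(
  deltas=[
    [0.5, 2.4, -30, 0, 0, 0, -1],
    [0, 0, -25, 0, 0, 0, -1],
    [0, 0, -5, 0, 0, 0, -1],
    [0, 0, 0, 0, 0, 0, -1],
    [0, 0, 0, 0, 0, 0, -1],
  ],
)

```text
clock: 15.95
tcp_pos: [0.6264, -0.01, 0.0429]
orientation: [0.0, 0.947, 0.322, 0.001]
wrist_force: [-0.3, 0.6, -1.6]
finger_gap: 0.0189
grip_force: 29.6
```

Emit:
step_arm(
  deltas=[
    [0, 0, -2, 0, 0, 0, -1],
    [0, 0, 0, 0, 0, 0, -1],
  ],
)

```text
clock: 16.15
tcp_pos: [0.6263, -0.0097, 0.0405]
orientation: [0.0, 0.947, 0.322, 0.001]
wrist_force: [-0.6, -1.2, -1.0]
finger_gap: 0.019
grip_force: 29.6
```

Emit:
step_arm(
  deltas=[
    [0, 0, -1.5, 0, 0, 0, -1],
    [0, 0, 0, 0, 0, 0, -1],
  ],
)

```text
clock: 16.35
tcp_pos: [0.6256, -0.0095, 0.0381]
orientation: [0.0, 0.947, 0.322, 0.0]
wrist_force: [-0.1, 0.6, -0.3]
finger_gap: 0.0186
grip_force: 29.6
```

Emit:
step_arm(
  deltas=[
    [0, 0, -1, 0, 0, 0, -1],
    [0, 0, 0, 0, 0, 0, -1],
  ],
)

```text
clock: 16.55
tcp_pos: [0.626, -0.0097, 0.0378]
orientation: [0.0, 0.947, 0.322, 0.0]
wrist_force: [-1.0, -0.6, 4.2]
finger_gap: 0.0192
grip_force: 30.1
```

Emit:
step_arm(
  deltas=[
    [0, 0, -1, 0, 0, 0, -1],
    [0, 0, 0, 0, 0, 0, -1],
  ],
)

```text
clock: 16.75
tcp_pos: [0.626, -0.0098, 0.0377]
orientation: [0.001, 0.947, 0.322, 0.001]
wrist_force: [-3.6, -0.5, 10.3]
finger_gap: 0.0185
grip_force: 30.7
```

Seated. I'll release and retreat upwards.

Emit:
step_arm(
  deltas=[
    [0, 0, 0.5, 0, 0, 0, -0.5],
    [0, 0, 0, 0, 0, 0, 0],
    [0, 0, 0, 0, 0, 0, 0.1],
    [0, 0, 0, 0, 0, 0, 0.1],
    [0, 0, 0, 0, 0, 0, 0.1],
  ],
)

```text
clock: 17.25
tcp_pos: [0.6254, -0.0095, 0.0361]
orientation: [-0.0, 0.947, 0.322, -0.0]
wrist_force: [-0.3, 0.9, 0.6]
finger_gap: 0.0467
grip_force: 0.0
```

Emit:
step_arm(
  deltas=[
    [0, 0, 15, 0, 0, 0, 0.1],
    [0, 0, 40, 0, 0, 0, 0.1],
    [0, 0, 45, 0, 0, 0, 0.1],
    [0, 0, 30, 0, 0, 0, 0.1],
    [-20, -30, 10, 0, 0, 0, 0.1],
  ],
)

```text
clock: 17.75
tcp_pos: [0.6092, -0.0379, 0.1806]
orientation: [0.002, 0.946, 0.324, 0.004]
wrist_force: [-0.7, -1.1, 0.6]
finger_gap: 0.0468
grip_force: 0.0
```

Emit:
step_arm(
  deltas=[
    [-25, -35, 0, 0, 0, 0, 0.1],
    [-25, -35, 0, 0, 0, 0, 0.1],
    [-25, -35, 0, 0, 0, 0, 0.1],
    [-25, -35, 0, 0, 0, 0, 0.1],
    [0, 0, 0, 0, 0, 0, 0.1],
  ],
)

```text
clock: 18.25
tcp_pos: [0.503, -0.183, 0.1765]
orientation: [0.0, 0.948, 0.319, -0.001]
wrist_force: [0.5, 0.3, -0.4]
finger_gap: 0.0472
grip_force: 0.0
```

Run:
```python
from s import *
c=read_camera("side");I=c["image"][100:380,150:400,::-1];cv2.imwrite("pics/side6.png",cv2.resize(I,None,fx=2.1,fy=2.1,interpolation=cv2.INTER_CUBIC))
a=np.radians(37.5);ux=np.array([np.cos(a),np.sin(a)]);uy=np.array([-ux[1],ux[0]])
P=xyz(c)*1000;d=P[...,:2]-[626,-10.9];X=d@ux;Y=d@uy
m=(abs(Y)<16)&(abs(X)<95)&(P[...,2]>46)&(P[...,2]<75)
print(np.percentile(X[m],[1,99]),np.median(Y[m]),np.percentile(P[m][:,2],[50,97]))
```

```text
[-73.66358163  72.87087029] 3.4067819089745455 [58.41770565 62.77309551]
```

View pics/side6.png

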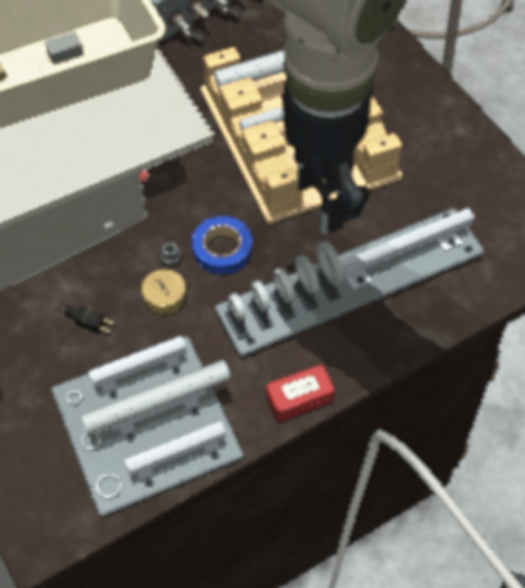

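The stub lies centred on the middle bar, from crop (88,420) to (228,372). The bystanders are where they were.

```bash
python3 -c "
from workcell import *
print(hand_in())"
```

```text
the job is handed in; nothing more can be done
None
```

The fourth ring stopped the stub, so I laid it about centred along the middle bar and handed the job in at about 18 s on the robot's clock, with the arm clear; no verdict came back.

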